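# Tap a jar carrier home against the hidden stop of a reader

## Robot

A 6-joint arm with a two-finger parallel gripper is mounted at the origin on the work surface. World frame = base frame: x ahead of the robot, y to its left, z up, the work surface at z = 0. Lengths are in mm, angles in degrees, forces in N, time in s.
With the tool pointing down it reaches from about 350 to 850 mm from the base axis. Payload 8.1 kg.
Tool frame: the origin (TCP) lies at the very end of the fingers, on their centre line; the grasp point (between the pads) lies 19 mm behind it; z points along the fingers, y is the direction in which the jaws open and shut (so a half turn about z gives the same grasp; the last joint's range is limited). The gripper opens to 85 mm and grips with 20 to 120 N. Pads are 22 mm wide; open, the fingers measure 114 mm over their backs; the gripper's body (76 mm by 85 mm) begins 54 mm behind the grasp point. The pads swing forward as they close: fully open they stand 13 mm farther back than shut.
Start: joints at [62.659, 7.471, 85.268, -0, 87.261, -4.893], TCP at [229.091, 554.547, 231.292] pointing down, gripper open.
Joint ranges: [-169.43, 169.43], [-51.17, 129.36], [1.28, 143.12], [-76.62, 256.62], [0, 156.53], [-152.29, 152.29]. Speed limits (degrees/s): [136.94, 136.94, 159.86, 180, 180, 180].

## Interface

Orientations are given as [roll, pitch, yaw] about the fixed x, y, z axes, in that order (R = Rz(yaw) Ry(pitch) Rx(roll)).
In Python, from bench import sensors, viewer, job gives the robot as it stands.
- The arm moves only by the shell command python3 -m pendant 'ROWS' [FORCE]. ROWS is JSON, one flat list of numbers, 5 for each row, row after row: the shift along the world's x, y, z in mm, then the turn about the world's z in rad, then the finger opening in mm, from 0 to 85.4. In form: [x, y, z, twist, hand, x, y, z, twist, hand, ...]. A call has 1 to 12 rows; each row shifts and turns the pose as measured when the row begins; what a row does not reach is not made up. A row lasts 1/12 s, in which the tool goes at most 41.7 mm and 7.16 degrees, less where a joint would pass 70% of its speed; a pose out of reach is approached as far as the arm can. A call with a gripper value outside its range is refused whole. The fingers move at their own pace and stop on an object; FORCE is the grip in N (left out, the last holds). Time passes only in rows, so rows that do not move let the fingers close. It gives the time, the measured TCP pose, the force and the opening at its end, in the units of the state.
- sensors.sense(): the state, without advancing time (a new reading comes with each control period).
- viewer.snapshot(name): name is "scene" or "top" or "wrist"; returns a dict with "frame" (480x640x3 uint8, blue, green, red), "z_map" (480x640 float32, mm along the optical axis (not along the pixel's ray), 0 where there is no reading), "fx", "fy", "cx", "cy" (pixels), "view" (4x4, takes a point from world to camera coordinates). Camera axes: x right, y down, z forward; pixel columns grow to the right and rows downward; lengths in mm; the calibration is good to about 2 mm. The wrist camera is an equidistant fisheye: a pixel r from the principal point sees the ray r / f radians off the axis. A picture is of the moment at which its call begins.
- job.hand_in(): hands the job in, once; it reports no verdict.
The state is a dict: "time": time; "joint_pos": joint angles; "qd": joint speeds; "joint_efforts": joint torques, N m; "tool_pos": TCP position; "tcp_rot": TCP orientation; "ft_force": force on the tool from outside, world axes, zero at the start; "wrist_torque": the same for the moment, N m; "finger_gap": finger opening in mm.
Only numpy, scipy, OpenCV 4.12 (cv2) and the standard library are available. Lean on these libraries where they do the work, as an engineer would, in place of code of your own. Each camera call takes 0.05 s, during which the arm holds its last target.

## Task

Pick up the black pusher from the rubber mat and with it nudge the white jar carrier gently along its rails into the hood until it meets the stop hidden inside: the needle of the dial on the hood then swings, and must come to rest within the dark band, so small taps are best and it must not be driven past. Touch the carrier and its jars with the pusher only. Finally lay the pusher flat on the mat again and let go; the jars must stay upright in the carrier and the other things on the bench stay where they are.

Things in the scene. Friction and masses are not known exactly. Their poses are not given: they have to be found in the camera images.
- reader: Fixed grey hood on an aluminium base plate with two rails. Origin: centre of the plate's underside, on the bench; +x = push direction, into the hood; z up. Plate 380 (x) x 130 mm, 10 mm thick. Rails along x (-180 to +190 mm), 96 mm apart inside, 8 mm thick, tops 35 mm above the bench. Hood: x 0 to +190 mm, 124 mm wide, roof top 123 mm above the bench, opening 115 mm high, open only at x = 0.
- mouth (a point): Centre of the hood's mouth on the plate's top face (reader x = 0, 10 mm above the bench); axes as the reader's. Unseen inside is a stop on the centre line, its face anywhere 100 to 145 mm past the mouth. It is a stiff friction slide: it gives way at about 9 N (more than the 2 to 8 N that slide the carrier), stays where it is pushed, travels 13 mm and does not spring back.
- dial (a point): Centre of the round dial, white face 98 mm diameter, lying face up on the hood's roof 128 mm above the bench (reader x = +100 mm); axes as the reader's.
- needle (a joint): Angle (rad, clockwise from above) of the black dial needle, 34 mm long. 0 (pointing to the reader's -x, at a thin mark) until the stop is moved; then 0.2 rad per mm that the carrier pushes the stop, and it stays. The dark band on the dial face reaches from 0.25 to 1.40 rad (stop pushed 1.25 to 7 mm).
- carrier: Loose white box, 160 mm long (x; +x leads into the hood), 90 mm wide, about 0.35 kg, with two jars; slides on the plate between the rails (3 mm play each side). Origin: centre of underside, 10 mm above the bench. End walls 45 mm high; push the flat rear one, x = -80 mm. Side walls 28 mm high. Rear face starts 130 to 170 mm before the mouth and at the stop is still 15 to 60 mm outside it.
- jar_front: Brown jar with white lid, 62 mm diameter, 74 mm tall, 0.14 kg, standing loose in the carrier's front half; origin at the centre of its underside, z up along the jar.
- jar_rear: The same jar in the carrier's rear half.
- mat: Light grey rubber mat fixed on the bench, 260 mm (x) x 150 mm (y), 3 mm thick; origin at the centre of its underside.
- pusher: Black plastic pusher, about 0.22 kg, lying on the mat. Origin: underside, below the grip block; z up, +x to the head. Bar 22 mm wide, 20 high, x -72 to +108 mm; cross head 12 mm thick, 60 wide (y), 30 high, flat pushing face at x = +120 mm; upright grip block at the origin, 45 (x) x 22 mm (y), 20 to 66 mm above the underside; steel weight 30 x 30 x 22 mm at x = -60 mm. Balances near the grip block.
- pusher_grip (a point): Where to grip: centre of the grip block, 44 mm above the pusher's underside; axes as the pusher's. Fingers close along its y (22 mm).
- pusher_head (a point): Centre of the head's pushing face, x = +120 mm, 15 mm above the underside; axes as the pusher's.
- pusher_tail (a point): Rear end of the pusher, x = -75 mm, 11 mm above the underside.
- bottle_a: a frosted wide-mouth plastic sample bottle, 86 mm diameter, 170 mm tall, 0.8 kg, on the far side of the reader; bystander; origin at the centre of its underside, z up
- bottle_b: another such bottle, bystander, on the far side
- bottle_c: a third such bottle, bystander, on the near right
- jar_spare: a brown jar with white lid, 62 mm diameter, 74 mm tall, standing alone on the bench near the robot; bystander; origin at the centre of its underside
Mind the look-alikes: they are no part of the job. What is meant by the pusher is not purple, and is the larger of those in its own colour.

How it is judged (in metres and radians):
On the way, in this order (a step that is already met when the one before it is completed fails the run):
1. the pusher is lifted off the mat, the stop not yet touched (height (world z) of pusher_head above 0.024 m and height (world z) of pusher_tail above 0.02 m and value of joint needle below 0.15 rad), for 0.2 s.
2. the carrier has met the stop: the needle is within the dark band (value of joint needle between 0.25 and 1.4 rad and x of carrier in the frame of reader above 0.01 m), for 0.2 s.
At the end, for the whole second after the job is handed in: Needle at rest within the dark band (0.25 to 1.40 rad); carrier flat and over 10 mm past the mouth by its centre, jars upright in it (0.15 rad); pusher flat and still on the mat (tilt under 0.1 rad, underside under 8 mm up), both ends over the mat (5 mm past an edge allowed) (all of step 2 and x of pusher_head in the frame of mat between -0.135 and 0.135 m and y of pusher_head in the frame of mat between -0.08 and 0.08 m and x of pusher_tail in the frame of mat between -0.135 and 0.135 m and y of pusher_tail in the frame of mat between -0.08 and 0.08 m and angle between pusher's own z axis and vertical below 0.1 rad and height (world z) of pusher below 0.008 m and linear speed of each of pusher, carrier below 0.01 m/s and angle between carrier's own z axis and vertical below 0.05 rad and angle between each of jar_front, jar_rear's own z axis and vertical below 0.15 rad and distance between each of jar_front, jar_rear and carrier below 0.06 m); the robot touches nothing.
It fails at once if the carrier or its jars touched by the fingers or the arm (over 1 N) (contact force between any of the fingers, the arm and carrier above 1 N or contact force between any of the fingers, the arm and jar_front above 1 N or contact force between any of the fingers, the arm and jar_rear above 1 N).
It fails at once if the carrier shoved faster than 0.2 m/s (not gently) (linear speed of carrier above 0.2 m/s).
It fails at once if a jar tipped by more than 0.5 rad (angle between any of jar_front, jar_rear's own z axis and vertical above 0.5 rad).
It fails at once if the needle driven past the dark band (over 1.5 rad) (value of joint needle above 1.5 rad).
It fails at once if another thing on the bench moved by more than 20 mm (distance of any of bottle_a, bottle_b, bottle_c, jar_spare from where it was at the start of the episode above 0.02 m).
It also fails if it takes over 61 s, if anything falls off the work surface, if the arm or the gripper's body presses on something with over 40 N, if the wrist force passes 120 N, or if a joint passes its speed limit or range.

## Working session

There is one attempt and no reset: what is moved stays moved. The work goes in short steps, Python scripts to look and compute and a shell command to move; the robot and the scene stay as the last step left them, time stands still between calls to the robot, and variables do not carry over. Pictures are saved under pics/ and viewed, and the job is handed in when it is done.

```bash
ls; mkdir -p pics; cat > h.py <<'E'
import numpy as np, cv2
from bench import sensors, viewer
def snap(n,tag):
    s=viewer.snapshot(n); cv2.imwrite(f'pics/{tag}.png',s['frame']); np.savez(f'pics/{tag}.npz',**{k:np.array(v) for k,v in s.items()}); return s
def load(tag): return np.load(f'pics/{tag}.npz')
def pt(s,u,v,z=None):
    """world point from pixel by depth, or by plane world z"""
    V=np.array(s['view']); R=V[:3,:3]; t=V[:3,3]; C=-R.T@t
    d=R.T@np.array([(u-s['cx'])/s['fx'],(v-s['cy'])/s['fy'],1])
    if z is None:
        return C+d*float(s['z_map'][int(round(v)),int(round(u))])
    return C+d*(z-C[2])/d[2]
def pix(s,p):
    V=np.array(s['view']); c=V[:3,:3]@np.array(p)+V[:3,3]
    return s['fx']*c[0]/c[2]+s['cx'], s['fy']*c[1]/c[2]+s['cy']
E
python3 - <<'E'
from h import *
print(sensors.sense())
for n in('scene','top'): 
    s=snap(n,n+'0'); print(n,s['fx'],s['cx'],np.array(s['view']).round(3))
E
```

```text
pics
{'time': 0.0, 'joint_pos': array([ 6.26569683e+01,  7.51564100e+00,  8.53282937e+01,  7.71958391e-04,
        8.72619798e+01, -4.89220820e+00]), 'qd': array([ 0.03004103, -0.03756185, -0.04182597, -0.03822094,  0.01142477,
       -0.14735013]), 'joint_efforts': array([-4.03446566e-04, -5.69395959e+01, -5.00553310e+01, -4.05856144e-04,
        1.49667822e-02, -1.93763401e-05]), 'tool_pos': array([228.84988153, 554.05323689, 230.24832616]), 'tcp_rot': array([-1.79894537e+02, -9.80072579e-03,  1.57549130e+02]), 'ft_force': array([0.07302526, 0.02201628, 0.20117384]), 'wrist_torque': array([-0.01575033,  0.0414536 ,  0.02034789]), 'finger_gap': 85.63496910563474}
scene 500.0434426166169 320.061963331163 [[-8.110000e-01  5.850000e-01 -6.000000e-03  3.508180e+02]
 [ 4.760000e-01  6.520000e-01 -5.900000e-01 -1.911710e+02]
 [-3.410000e-01 -4.820000e-01 -8.070000e-01  1.235039e+03]
 [ 0.000000e+00  0.000000e+00  0.000000e+00  1.000000e+00]]
top 585.4202087467038 319.2659605574274 [[-2.800000e-02 -1.000000e+00 -8.000000e-03  8.219500e+01]
 [-9.960000e-01  2.800000e-02 -8.600000e-02  4.717730e+02]
 [ 8.600000e-02  6.000000e-03 -9.960000e-01  1.323371e+03]
 [ 0.000000e+00  0.000000e+00  0.000000e+00  1.000000e+00]]
```

View pics/scene0.png

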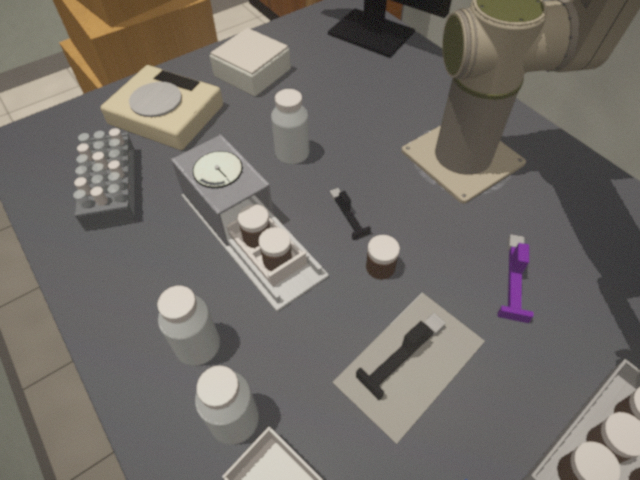

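View pics/top0.png

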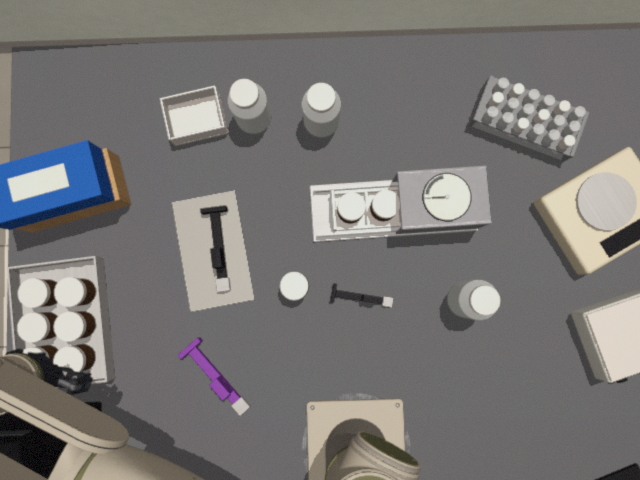

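The top view shows the black pusher on the mat (grip about (217,257), head (214,210), tail (223,285)). The reader's mouth is near (399,205), with the carrier to its left at (333–399). I'll enlarge both.

```bash
python3 - <<'E'
import cv2
f=cv2.imread('pics/top0.png')
cv2.imwrite('pics/c_mat.png',cv2.resize(f[180:320,160:270],None,fx=5,fy=4.28,interpolation=cv2.INTER_CUBIC) if 0 else cv2.resize(f[185:315,165:265],None,fx=4.5,fy=4.5,interpolation=cv2.INTER_CUBIC))
cv2.imwrite('pics/c_rd.png',cv2.resize(f[155:255,300:500],None,fx=4,fy=4,interpolation=cv2.INTER_CUBIC))
E
```

```text
(no output)
```

View pics/c_mat.png

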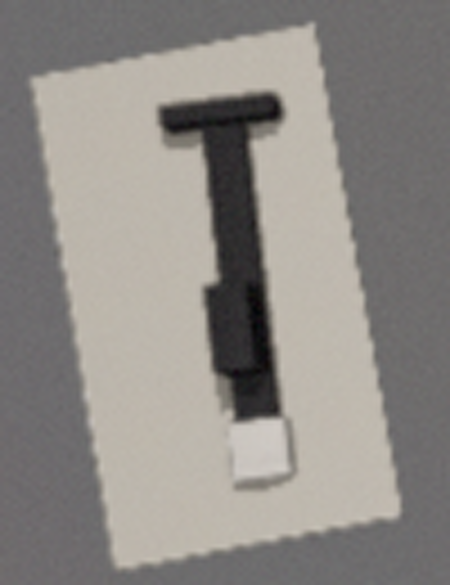

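View pics/c_rd.png

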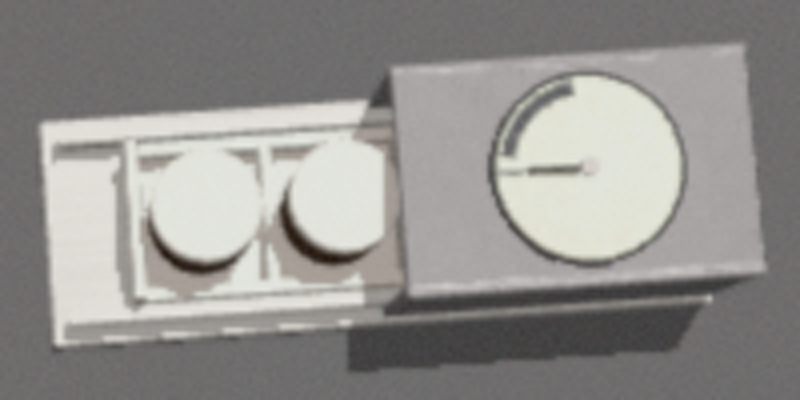

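```bash
python3 - <<'E'
from h import *
s=load('top0')
def P(k,u,v,z): 
    if k=='m': a=(165+(u+.5)/4.5-.5,185+(v+.5)/4.5-.5)
    else: a=(300+(u+.5)/4-.5,155+(v+.5)/4-.5)
    return pt(s,*a,z)
def show(n,k,L,z):
    Q=np.array([P(k,u,v,z) for u,v in L]); print(n,Q[:,:2].round(1).tolist(),'c',Q.mean(0)[:2].round(1),'sides',np.linalg.norm(Q-np.roll(Q,-1,0),axis=1).round(1), 'dirs',[round(float(np.degrees(np.arctan2(*(np.roll(Q,-1,0)-Q)[i,1::-1]))),1) for i in range(len(Q))])
show('mat','m',[(32,77),(314,24),(400,516),(116,568)],3)
show('head','m',[(160,104),(279,94),(283,118),(165,133)],33)
show('grip','m',[(205,286),(250,282),(262,372),(214,375)],69)
show('weight','m',[(230,422),(289,418),(293,474),(234,482)],25)
show('bar','m',[(205,140),(220,280)],23); show('bar','m',[(248,130),(264,280)],23)
show('roof','r',[(392,68),(744,44),(766,270),(408,297)],123)
show('plate','r',[(40,123),(55,347)],10)
show('crear','r',[(127,140),(137,303)],55)
show('dial','r',[(589,167)],128)
show('lids','r',[(204,207),(338,199)],88)
for n,u,v in [('grip',232,330),('bar',235,200),('head',220,108),('mat',100,300),('weight',262,450)]:
    print(n,pt(s,165+u/4.5,185+v/4.5).round(1))
for n,u,v in [('roof',440,180),('plate',80,250),('lid',204,207)]: print(n,pt(s,300+u/4,155+v/4).round(1))
# spare jar, bottle_c
print('spare',pt(s,294,286,74),'bots',[pt(s,u,v,170).round(0) for u,v in((244,93),(321,97),(485,300))])
E
```

```text
mat [[574.6, 412.3], [598.3, 264.9], [341.8, 224.6], [319.3, 370.7]] c [458.5 318.1] sides [149.3 259.6 147.8 258.7] dirs [-80.9, -171.1, 98.8, 9.3]
head [[554.1, 339.4], [557.5, 278.7], [545.1, 276.9], [539.1, 337.0]] c [548.9 308. ] sides [60.8 12.5 60.4 15.1] dirs [-86.8, -171.4, 95.7, 9.1]
grip [[457.8, 310.6], [459.1, 288.4], [414.7, 283.1], [413.9, 306.7]] c [436.4 297.2] sides [22.2 44.7 23.6 44.1] dirs [-86.5, -173.2, 92.0, 5.1]
weight [[391.8, 307.2], [393.0, 277.3], [364.7, 275.7], [361.5, 305.6]] c [377.7 291.4] sides [30.  28.4 30.1 30.4] dirs [-87.7, -176.7, 96.1, 3.1]
bar [[536.3, 318.6], [464.2, 311.8]] c [500.3 315.2] sides [72.4 72.4] dirs [-174.6, 5.4]
bar [[540.8, 296.5], [463.6, 289.4]] c [502.2 292.9] sides [77.6 77.6] dirs [-174.7, 5.3]
roof [[606.4, -103.3], [613.9, -291.8], [492.1, -297.1], [483.1, -107.0]] c [ 548.9 -199.8] sides [188.6 121.9 190.3 123.4] dirs [-87.7, -177.5, 92.7, 1.7]
plate [[602.7, 88.0], [471.4, 82.7]] c [537.   85.3] sides [131.4 131.4] dirs [-177.7, 2.3]
crear [[583.4, 38.3], [491.0, 35.4]] c [537.2  36.9] sides [92.5 92.5] dirs [-178.2, 1.8]
dial [[549.2, -204.9]] c [ 549.2 -204.9] sides [0.] dirs [0.0]
lids [[539.4, -2.2], [541.7, -75.6]] c [540.5 -38.9] sides [73.5 73.5] dirs [-88.2, 91.8]
grip [434.8 296.5  70.2]
bar [504.1 302.9  22.2]
head [550.2 307.9  33.4]
mat [4.565e+02 3.775e+02 2.000e-01]
weight [376.3 290.   26.9]
roof [ 544.7 -127.5  121.1]
plate [526.5  65.9  10.4]
lid [538.4  -2.9  89.3]
spare [369.13317571 126.7541449   74.        ] bots [array([773., 217., 170.]), array([759.,  56., 170.]), array([ 329., -263.,  170.])]
```

```bash
python3 -m pendant '[20,-25,0,0.05,85, 20,-25,0,0.05,85, 20,-25,0,0.05,85, 20,-25,0,0.05,85, 20,-25,0,0.05,85, 20,-25,0,0.05,85, 20,-25,0,0.05,85, 20,-25,0,0.05,85, 20,-25,0,0.05,85, 20,-25,0,0.03,85, 0,0,-20,0,85, 0,0,0,0,85]' 100
```

```text
time: 1.1
tool_pos: [431.8, 289.5, 203.8]
tcp_rot: [-179.5, -0.4, -173.3]
ft_force: [-1.5, -0.0, -1.5]
finger_gap: 85.1
```

```bash
python3 -m pendant '[2,4,-30,-0.02,85, 2,3,-30,0,85, 0,0,-30,0,85, 0,0,-10,0,85, 0,0,0,0,85]'; python3 - <<'E'
from h import *
s=snap('wrist','w1'); print(s['fx'],s['cx'],s['cy'])
E
```

```text
time: 1.52
tool_pos: [436.0, 297.6, 104.0]
tcp_rot: [-179.5, -0.2, -174.6]
ft_force: [-0.4, 0.1, -0.3]
finger_gap: 85.3
371.64829954431775 316.6551545570056 242.4263674709055
```

View pics/w1.png

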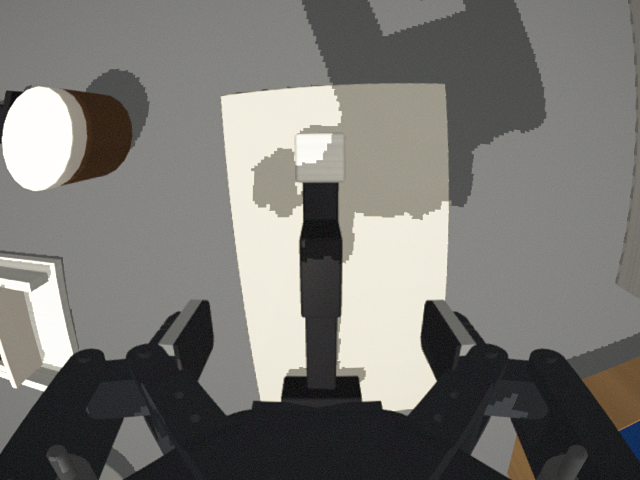

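The wrist view shows the grip block at about (321,275), centred between the fingers (188 to 448) and aligned. I'll descend and close.

```bash
python3 -m pendant '[0,0,-30,0,85, 0,0,-25,0,85, 0,0,-12,0,85, 0,0,-6,0,85, 0,0,0,0,85]' && python3 -m pendant '[0,0,0,0,15, 0,0,0,0,15, 0,0,0,0,15, 0,0,0,0,15, 0,0,0,0,15, 0,0,0,0,15, 0,0,0,0,15, 0,0,0,0,15, 0,0,0,0,15]' 110
```

```text
time: 1.98
tool_pos: [441.2, 302.6, 40.4]
tcp_rot: [-179.9, 0.5, -174.4]
ft_force: [0.9, -0.3, -0.8]
finger_gap: 85.2
time: 2.73
tool_pos: [445.1, 304.9, 47.7]
tcp_rot: [179.9, 1.0, -174.4]
ft_force: [0.1, -0.1, -1.1]
finger_gap: 20.3
```

The fingers closed too high: the TCP drifted up to 47.7 when I wanted about 30. I'll reopen and regrip lower.

```bash
python3 -m pendant '[0,0,0,0,60, 0,0,0,0,60, 0,0,0,0,60, 0,0,0,0,60]'; python3 -m pendant '[0,0,0,0,60, 0,0,0,0,60]'; python3 - <<'E'
from h import *
s=snap('wrist','w2'); s=snap('top','t2');f=s['frame'];cv2.imwrite('pics/t2c.png',cv2.resize(f[185:315,165:265],None,fx=4.5,fy=4.5,interpolation=cv2.INTER_CUBIC))
E
```

```text
time: 3.07
tool_pos: [445.2, 305.0, 47.8]
tcp_rot: [179.9, 1.0, -174.4]
ft_force: [0.3, -0.4, -0.8]
finger_gap: 59.7
time: 3.23
tool_pos: [445.3, 305.1, 48.0]
tcp_rot: [179.9, 1.0, -174.4]
ft_force: [-0.1, 0.9, 0.2]
finger_gap: 60.2
```

View pics/w2.png

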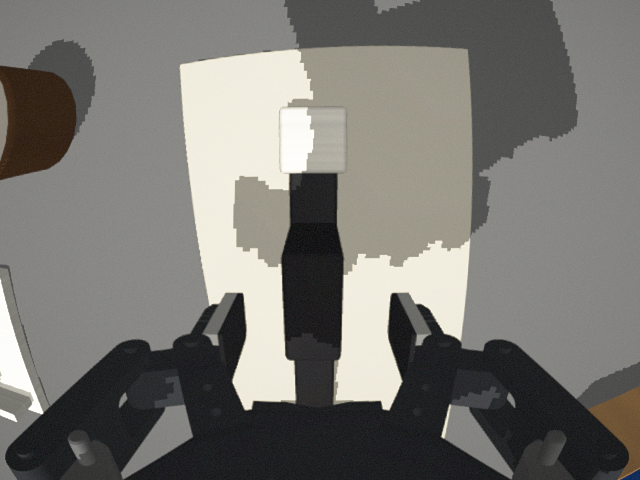

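View pics/t2c.png

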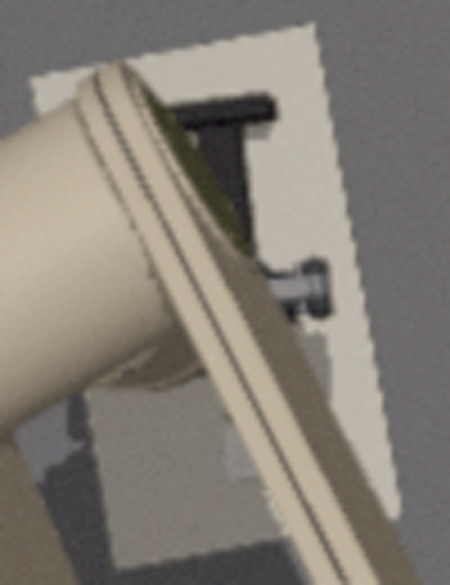

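```bash
python3 -m pendant '[-5,-0.5,0,0,60, -5,-0.5,-6,0,60, 0,0,-6,0,60, 0,0,-5,0,60, 0,0,0,0,60, 0,0,0,0,60]'; python3 -m pendant '[0,0,0,0,60, 0,0,0,0,60]';
```

```text
time: 3.83
tool_pos: [433.5, 303.7, 28.7]
tcp_rot: [179.9, 1.0, -174.4]
ft_force: [0.2, -1.1, 0.1]
finger_gap: 59.9
time: 4.0
tool_pos: [433.2, 303.6, 28.2]
tcp_rot: [180.0, 0.9, -174.4]
ft_force: [-0.2, 0.0, 0.3]
finger_gap: 59.8
```

```bash
python3 -m pendant '[1,0,0.5,0,60, 0,0,0,0,15, 0,0,0,0,15, 0,0,0,0,15, 0,0,0,0,15, 0,0,0,0,15, 0,0,0,0,15, 0,0,0,0,15]' 110;  python3 - <<'E'
from h import *
s=snap('wrist','w3')
E
```

```text
time: 4.67
tool_pos: [435.3, 303.9, 29.6]
tcp_rot: [179.9, 1.0, -174.4]
ft_force: [0.3, 0.5, 0.7]
finger_gap: 20.7
```

View pics/w3.png

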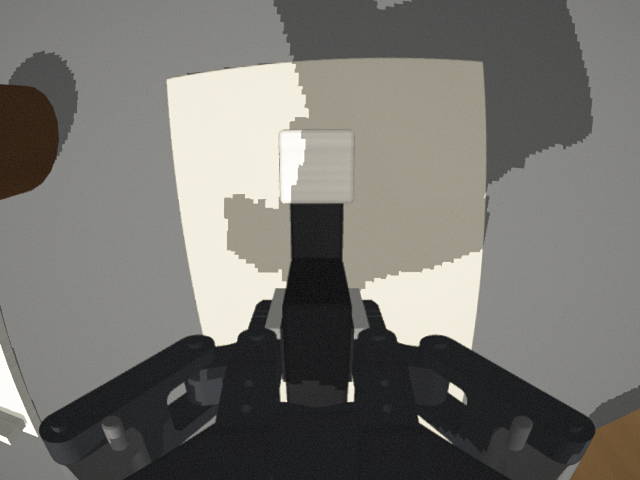

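The block is centred between the pads and the tail is straight. Now lift.

```bash
python3 -m pendant '[0,0,10,0,15, 0,0,20,0,15, 0,0,25,0,15, 0,0,20,0,15, 0,0,5,0,15, 0,0,0,0,15]';  python3 -m pendant '[8,-10,0,-0.12,15, 8,-10,0,-0.12,15, 8,-10,0,-0.12,15, 8,-10,0,-0.12,15, 8,-10,0,-0.12,15, 8,-10,0,-0.12,15, 8,-10,0,-0.12,15, 8,-10,0,-0.12,15, 8,-10,0,-0.12,15, 8,-10,0,-0.12,15, 8,-10,0,-0.12,15, 0,0,0,0,15]'; python3 -m pendant '[0,0,0,0,15, 0,0,0,0,15]'
```

```text
time: 5.22
tool_pos: [431.7, 301.9, 111.9]
tcp_rot: [-179.9, 0.6, -174.4]
ft_force: [0.5, -0.2, -1.7]
finger_gap: 20.7
time: 6.22
tool_pos: [515.3, 184.9, 97.4]
tcp_rot: [-179.1, 0.3, 106.8]
ft_force: [0.7, 0.5, -2.7]
finger_gap: 20.8
time: 6.38
tool_pos: [513.9, 184.4, 94.9]
tcp_rot: [-178.9, 0.3, 107.0]
ft_force: [0.3, 0.6, -3.1]
finger_gap: 20.9
```

```bash
python3 -m pendant '[9,3,0,-0.1,15, 9,3,0,-0.1,15, 0,0,0,-0.05,15, 0,0,0,0,15, 0,0,0,0,15, 0,0,0,0,15]'; python3 - <<'E'
from h import *
s=snap('top','t4');f=s['frame'];cv2.imwrite('pics/t4c.png',cv2.resize(f[140:270,230:430],None,fx=4,fy=4,interpolation=cv2.INTER_CUBIC))
snap('scene','s4'); snap('wrist','w4')
E
```

```text
time: 6.88
tool_pos: [528.0, 193.7, 91.7]
tcp_rot: [-178.6, 0.2, 93.3]
ft_force: [-0.6, 0.6, -2.6]
finger_gap: 21.0
```

View pics/t4c.png

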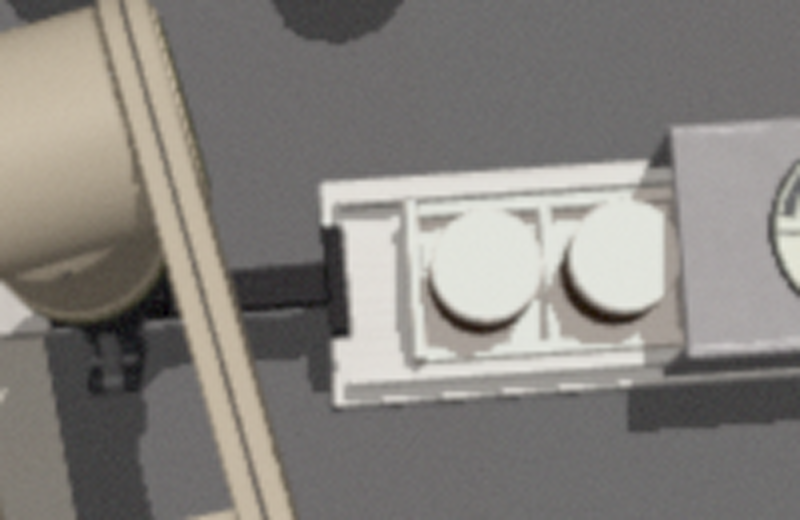

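View pics/s4.png

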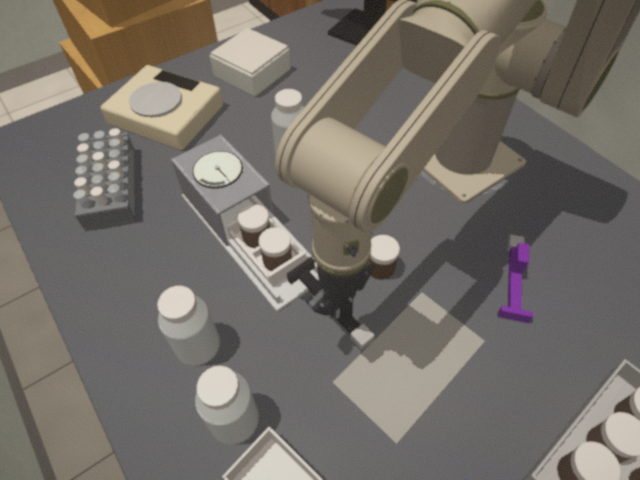

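View pics/w4.png

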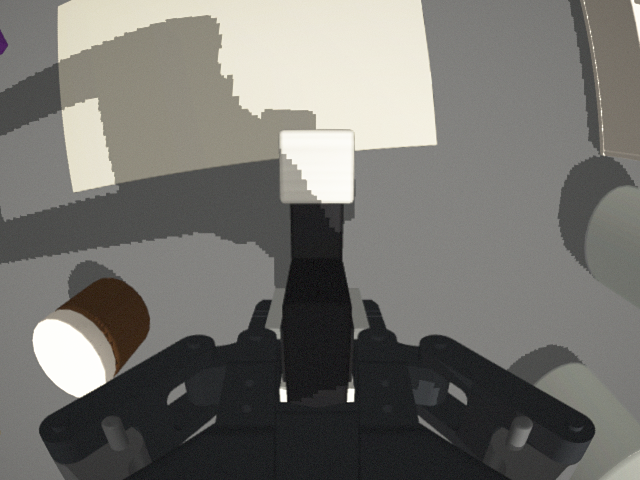

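```bash
python3 - <<'E'
from h import *
s=load('top' and 't4')
P=lambda u,v,z: pt(s,230+(u+.5)/4-.5,140+(v+.5)/4-.5,z)
zd=pt(s,230+336/4,140+280/4); print('head depth',zd); zb=pt(s,230+280/4,140+290/4); print('bar',zb)
a,b=P(342,228,zd[2]),P(350,335,zd[2]); c=(a+b)/2; print(a,b,c,np.degrees(np.arctan2(b[1]-a[1],b[0]-a[0])))
d=np.array([np.cos(np.radians(-87.65)),np.sin(np.radians(-87.65))]); n=np.array([-d[1],d[0]]); m=np.array([544.9,-104.5])
print('along,lat of head face',(c[:2]-m)@d,(c[:2]-m)@n); t=np.array([528.,193.7]);print('tcp',(t-m)@d,(t-m)@n)
for p in [(404,200),(414,362)]:
  q=P(*p,55);print('crear',(q[:2]-m)@d,(q[:2]-m)@n)
E
```

```text
head depth [532.84305142  78.17061859  94.16954933]
bar [529.72715202 109.23811002  83.06609732]
[562.21037526  74.92162382  94.16954933] [503.32629061  72.16465806  94.16954933] [532.76833294  73.54314094  94.16954933] -177.3193566631888
along,lat of head face -178.39084913083536 -4.821029812006365
tcp -298.64217491471925 -4.658472089238666
crear -142.7999433958303 44.442903921814455
crear -143.66601921337252 -47.452671049832894
```

```bash
python3 -m pendant '[2,0,-10,0,15, 2,0,-15,0,15, 0,0,-10,0,15, 0,0,-5,0,15, 0,0,0,0,15, 0,0,0,0,15, 0,0,0,0,15]'
```

```text
time: 7.62
tool_pos: [531.9, 193.2, 48.4]
tcp_rot: [-178.6, 0.2, 93.4]
ft_force: [-0.7, -0.8, -3.6]
finger_gap: 20.5
```

```bash
python3 -m pendant '[0,-6,-3,0,15, 0.2,-7,-1,0,15, 0.2,-7,0,0,15, 0.2,-4,0,0,15, 0,0,0,0,15, 0,0,0,0,15]';python3 - <<'E'
from h import *
s=snap('top','t5');f=s['frame'];cv2.imwrite('pics/t5c.png',cv2.resize(f[140:270,230:430],None,fx=4,fy=4,interpolation=cv2.INTER_CUBIC))
snap('scene','s5');cv2.imwrite('pics/s5c.png',cv2.resize(cv2.imread('pics/s5.png')[170:370,170:400],None,fx=3,fy=3,interpolation=cv2.INTER_CUBIC))
E
```

```text
time: 8.12
tool_pos: [534.0, 166.2, 46.2]
tcp_rot: [-178.8, 0.2, 93.4]
ft_force: [-0.7, 0.5, -2.1]
finger_gap: 20.5
```

View pics/t5c.png

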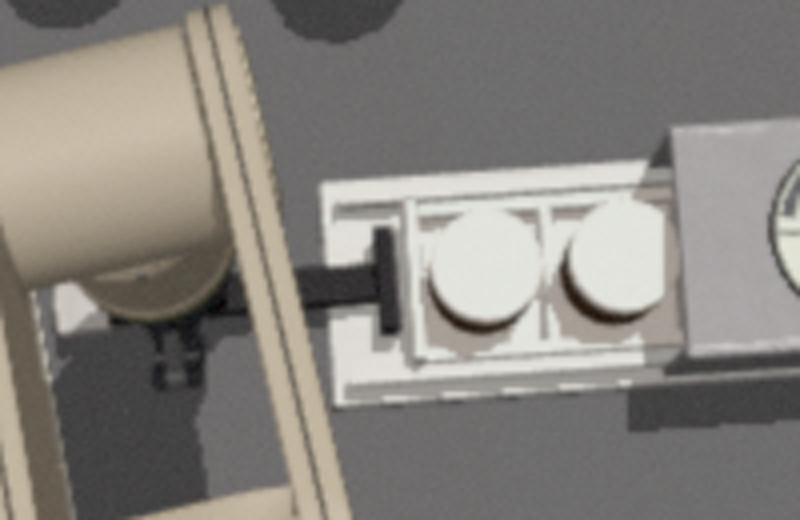

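View pics/s5c.png

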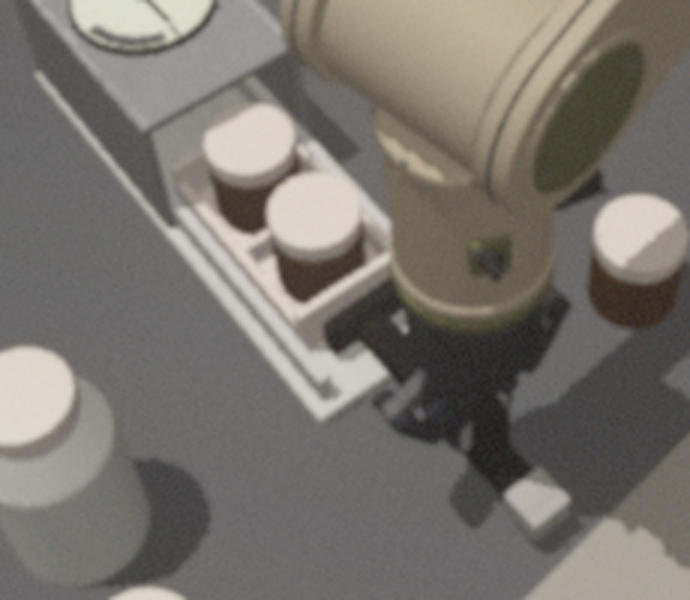

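```bash
python3 -m pendant '[0,-2,0,0,15, 0.1,-3,0,0,15, 0.1,-3,0,0,15, 0.2,-3,0,0,15, 0.2,-3,0,0,15, 0.2,-4,0,0,15, 0.2,-4,0,0,15, 0.2,-4,0,0,15, 0.2,-4,0,0,15, 0.2,-4,0,0,15, 0.2,-4,0,0,15]'; python3 -m pendant '[0.2,-4,0,0,15, 0.2,-4,0,0,15, 0.2,-4,0,0,15]'
```

```text
time: 9.13
tool_pos: [535.7, 131.0, 47.3]
tcp_rot: [-178.8, -0.2, 93.5]
ft_force: [-1.4, 4.2, -1.1]
finger_gap: 21.0
time: 9.38
tool_pos: [536.3, 118.1, 47.4]
tcp_rot: [-178.8, -0.2, 93.5]
ft_force: [-0.8, 3.8, -1.3]
finger_gap: 21.1
```

```bash
python3 -m pendant '[0.2,-4,-0.3,0,15, 0.2,-4,-0.3,0,15, 0.2,-4,-0.3,0,15, 0.2,-4,-0.3,0,15, 0.2,-4,-0.3,0,15, 0.2,-4,-0.3,0,15, 0.1,-3,0,0,15, 0,-2,0,0,15, 0,0,0,0,15]'; python3 - <<'E'
from h import *
s=snap('top','t6');f=s['frame'];cv2.imwrite('pics/t6c.png',cv2.resize(f[150:260,300:500],None,fx=4,fy=4,interpolation=cv2.INTER_CUBIC))
E
```

```text
time: 10.13
tool_pos: [538.3, 88.1, 48.1]
tcp_rot: [-178.9, -0.5, 93.4]
ft_force: [0.0, 4.2, -1.3]
finger_gap: 20.7
```

View pics/t6c.png

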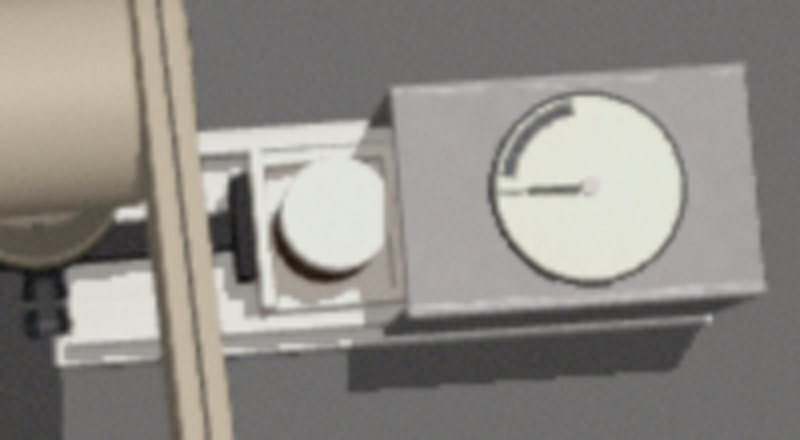

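```bash
python3 -m pendant '[0.1,-2,-0.5,0,15, 0.1,-2,-0.5,0,15, 0.1,-2,-0.5,0,15, 0.1,-2,-0.5,0,15]'
```

```text
time: 10.52
tool_pos: [539.3, 81.8, 47.6]
tcp_rot: [-179.0, -0.7, 93.4]
ft_force: [-2.0, 9.0, 4.2]
finger_gap: 20.7
```

```bash
python3 -m pendant '[0.1,-1.3,-0.4,0,15, 0.1,-1.3,-0.4,0,15, 0.1,-1.3,-0.4,0,15]'
```

```text
time: 10.77
tool_pos: [540.0, 79.7, 48.2]
tcp_rot: [-179.1, -0.9, 93.4]
ft_force: [-1.4, 8.4, 2.9]
finger_gap: 20.7
```

```bash
python3 - <<'E'
from h import *
s=snap('top','t7');f=s['frame'];cv2.imwrite('pics/t7c.png',cv2.resize(f[150:260,300:500],None,fx=4,fy=4,interpolation=cv2.INTER_CUBIC))
snap('scene','s7');cv2.imwrite('pics/s7c.png',cv2.resize(cv2.imread('pics/s7.png')[140:340,170:400],None,fx=3,fy=3,interpolation=cv2.INTER_CUBIC))
E
```

```text
(no output)
```

View pics/t7c.png

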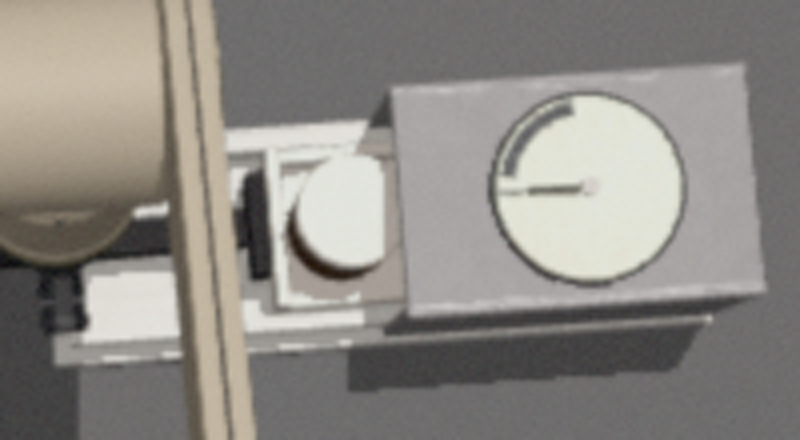

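View pics/s7c.png

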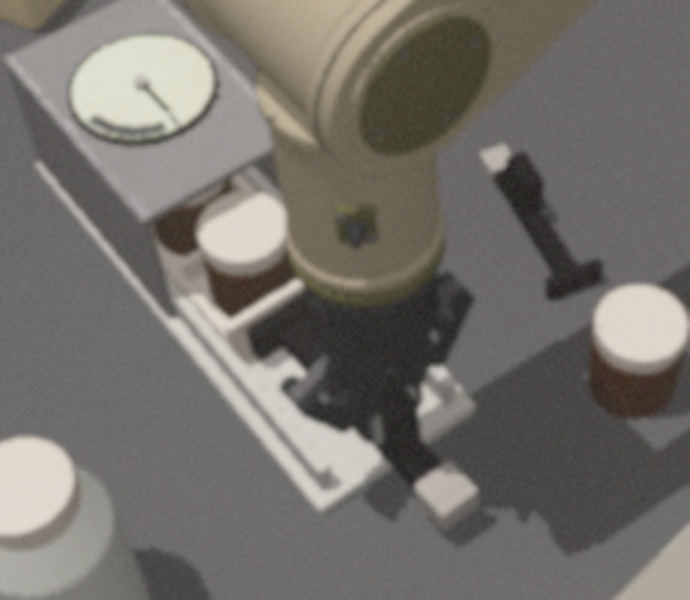

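```bash
python3 - <<'E'
from h import *
for t,L in(('t7',[(256,210),(258,260),(262,190),(200,235),(20,250),(284,295)]),('t6',[(241,200),(245,260),(220,235)])):
  s=load(t)
  for u,v in L:
    print(t,u,v,pt(s,300+u/4,150+v/4).round(1),s['frame'][int(150+v/4),int(300+u/4)])
s=load('s7')
for u,v in [(448,490),(448,500),(410,430)]: print(pt(s,170+u/3,140+v/3).round(1))
print(sensors.sense())
E
```

```text
t7 256 210 [552.9 -34.6  48.8] [50 48 52]
t7 258 260 [524.5 -34.7  48.7] [51 49 53]
t7 262 190 [564.5 -38.5  47.3] [53 54 55]
t7 200 235 [478.2  19.  491.5] [160 180 192]
t7 20 250 [506.   93.2 257.1] [ 89 102 111]
t7 284 295 [503.7 -48.2  53.8] [215 224 223]
t6 241 200 [558.9 -26.3  48.4] [51 51 53]
t6 245 260 [524.8 -27.5  47.7] [55 53 57]
t6 220 235 [540.6 -14.3  39.4] [52 54 55]
[536.1 141.2  44.4]
[540.6 147.5  45.7]
[535.6  99.4  60.9]
{'time': 10.8667, 'joint_pos': array([  2.43356839,   9.58121311, 102.97991907,   0.90662017,
        68.3765784 ,  -1.31238136]), 'qd': array([ 0.02937388,  0.0591379 ,  0.07399885, -0.16382432, -0.21318888,
        0.17339732]), 'joint_efforts': array([ -4.08718675, -52.12390065, -44.13570642,  -2.14085788,
        -0.61306687,  -0.42281147]), 'tool_pos': array([540.00440417,  79.56685566,  48.13116713]), 'tcp_rot': array([-179.07916871,   -0.85854642,   93.39805359]), 'ft_force': array([-2.4237759 ,  8.39978369,  2.59720073]), 'wrist_torque': array([ 0.74301007,  0.39428875, -0.34369334]), 'finger_gap': 20.88137286155735}
```

```bash
python3 -m pendant '[0,-1.2,0,0,15, 0,-1.2,0,0,15]'
```

```text
time: 11.03
tool_pos: [540.0, 78.3, 48.8]
tcp_rot: [-179.1, -1.0, 93.4]
ft_force: [-1.2, 6.4, -0.1]
finger_gap: 20.9
```

```bash
python3 -m pendant '[0,-1.2,0,0,15, 0,-1.2,0,0,15]'; python3 - <<'E'
from h import *
s=snap('top','t8');f=s['frame'];cv2.imwrite('pics/t8c.png',cv2.resize(f[150:260,300:500],None,fx=4,fy=4,interpolation=cv2.INTER_CUBIC))
E
```

```text
time: 11.2
tool_pos: [539.7, 76.6, 49.0]
tcp_rot: [-179.1, -1.0, 93.4]
ft_force: [-0.7, 5.8, -0.1]
finger_gap: 21.0
```

View pics/t8c.png

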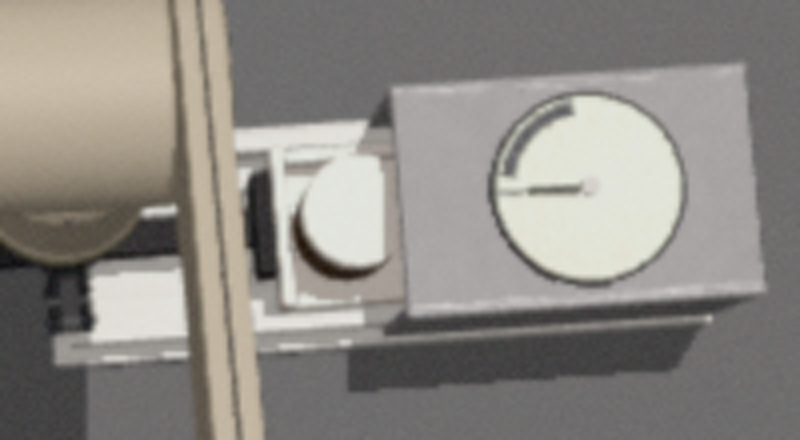

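The needle has not moved. The extra force came from my downward commands, so I'll continue with pure y pushes.

```bash
python3 -m pendant '[0,-1.5,0,0,15, 0,-1.5,0,0,15, 0,-1.5,0,0,15]'
```

```text
time: 11.5
tool_pos: [539.3, 73.0, 49.1]
tcp_rot: [-179.0, -1.1, 93.4]
ft_force: [-1.5, 6.9, 0.1]
finger_gap: 20.7
```

```bash
python3 -m pendant '[0,-1.5,0,0,15, 0,-1.5,0,0,15, 0,-1.5,0,0,15]'
```

```text
time: 11.75
tool_pos: [539.0, 69.3, 49.3]
tcp_rot: [-179.0, -1.2, 93.4]
ft_force: [-1.0, 6.0, -0.2]
finger_gap: 21.0
```

```bash
python3 -m pendant '[0.2,-1.5,-0.1,0,15, 0.2,-1.5,-0.1,0,15, 0.2,-1.5,-0.1,0,15]'
```

```text
time: 12.0
tool_pos: [539.3, 65.6, 49.3]
tcp_rot: [-179.0, -1.3, 93.5]
ft_force: [-1.1, 6.5, 0.7]
finger_gap: 21.3
```

```bash
python3 -m pendant '[0.2,-1.5,-0.1,0,15, 0.2,-1.5,-0.1,0,15]'
```

```text
time: 12.17
tool_pos: [539.5, 63.4, 49.5]
tcp_rot: [-179.0, -1.4, 93.5]
ft_force: [-2.7, 6.3, 1.5]
finger_gap: 20.6
```

```bash
python3 -m pendant '[0.1,-1.5,0,0,15, 0.1,-1.5,0,0,15, 0.1,-1.5,0,0,15]'
```

```text
time: 12.42
tool_pos: [539.6, 61.1, 50.1]
tcp_rot: [-179.0, -1.6, 93.5]
ft_force: [-1.5, 16.0, 2.6]
finger_gap: 20.9
```

```bash
python3 -m pendant '[0.1,-1.5,0,0,15, 0.1,-1.5,0,0,15]'
```

```text
time: 12.58
tool_pos: [539.6, 61.1, 50.6]
tcp_rot: [-179.0, -1.9, 93.5]
ft_force: [-1.2, 12.6, 1.6]
finger_gap: 20.9
```

```bash
cat > look.py <<'E'
import sys
from h import *
t=sys.argv[1]
s=snap('top',t);f=s['frame'];cv2.imwrite(f'pics/{t}c.png',cv2.resize(f[165:235,340:490],None,fx=5.3,fy=5.3,interpolation=cv2.INTER_CUBIC))
E
python3 look.py t9
```

```text
(no output)
```

View pics/t9c.png

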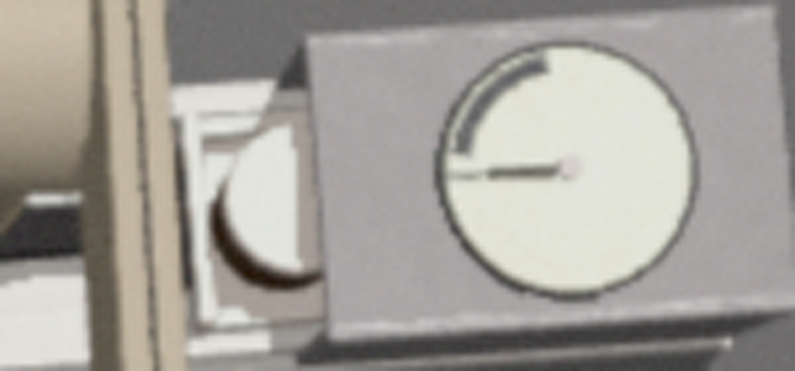

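The stop has been met: force rose to about 16 N and the TCP stalled at y 61.1, with the needle still at 0. Small taps from here.

```bash
python3 -m pendant '[0,-2,0,0,15, 0,-1.8,0,0,15]'
```

```text
time: 12.8
tool_pos: [539.6, 61.1, 51.5]
tcp_rot: [-179.0, -2.2, 93.5]
ft_force: [-1.7, 13.2, 0.7]
finger_gap: 20.6
```

```bash
python3 -m pendant '[0,-3,-0.3,0,15]'
```

```text
time: 12.88
tool_pos: [539.7, 60.5, 51.7]
tcp_rot: [-179.0, -2.4, 93.5]
ft_force: [-1.3, 19.1, 3.9]
finger_gap: 20.7
```

```bash
python3 -m pendant '[0,-2.8,-0.5,0,15]'; python3 look.py t10
```

```text
time: 12.97
tool_pos: [539.8, 60.2, 52.0]
tcp_rot: [-179.1, -2.7, 93.5]
ft_force: [-2.1, 19.6, 5.2]
finger_gap: 21.1
```

View pics/t10c.png

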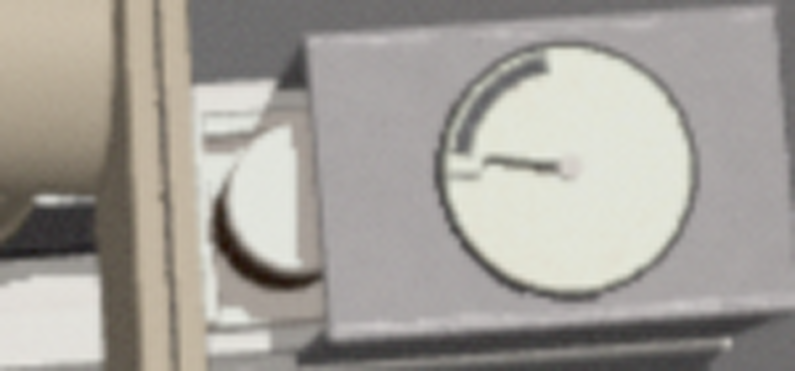

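The needle is at about 0.18 rad, tip (484,159) against the mark at (463,176). It needs a few more taps.

```bash
python3 -m pendant '[0,-3,-0.5,0,15, 0,-3,-0.5,0,15]'; python3 look.py t11
```

```text
time: 13.18
tool_pos: [540.2, 59.7, 52.9]
tcp_rot: [-179.1, -3.2, 93.6]
ft_force: [-3.6, 19.8, 6.7]
finger_gap: 21.0
```

View pics/t11c.png

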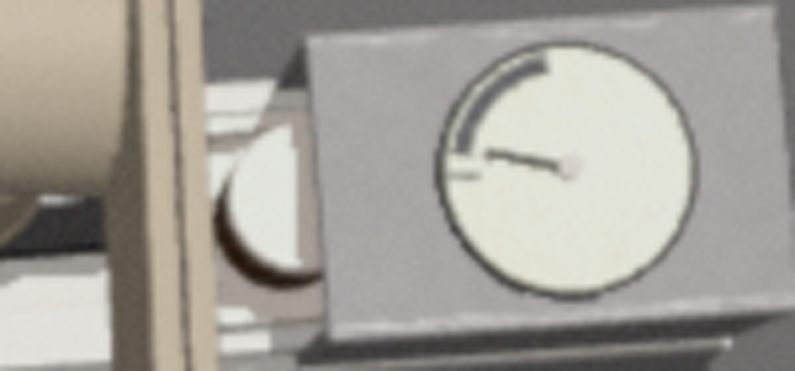

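```bash
python3 -m pendant '[0,-3.5,0,0,15, 0,-3.5,0,0,15]'; python3 look.py t12
```

```text
time: 13.4
tool_pos: [540.3, 58.4, 54.6]
tcp_rot: [-179.2, -3.7, 93.6]
ft_force: [-1.8, 17.9, 1.5]
finger_gap: 20.5
```

View pics/t12c.png

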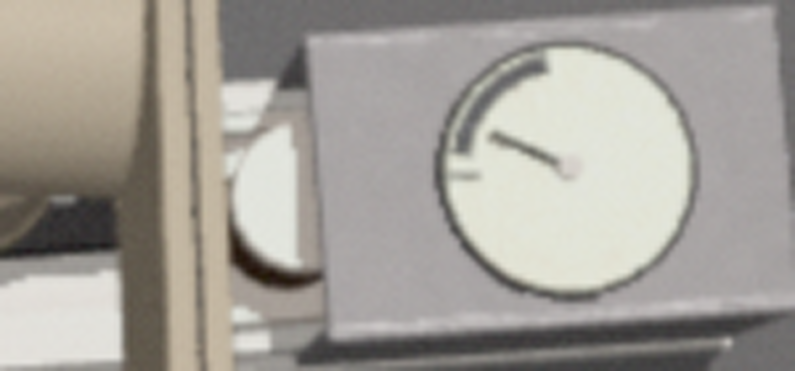

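The needle tip is at (492,133), about 0.5 rad and well inside the band. I'll retreat straight back.

```bash
python3 -m pendant '[0,2,0,0,15, -0.1,4,0,0,15, -0.3,8,0,0,15, -0.4,10,0,0,15, -0.5,12,0,0,15, -0.5,12,0,0,15, -0.5,12,0,0,15, -0.5,12,0,0,15, 0,8,0,0,15, 0,0,0,0,15, 0,0,0,0,15]'; python3 look.py t13;  python3 - <<'E'
from h import *
snap('scene','s13');snap('wrist','w13')
E
```

```text
time: 14.37
tool_pos: [536.1, 145.6, 53.7]
tcp_rot: [-179.1, -3.4, 93.8]
ft_force: [-0.4, -0.3, -2.2]
finger_gap: 20.8
```

View pics/t13.png

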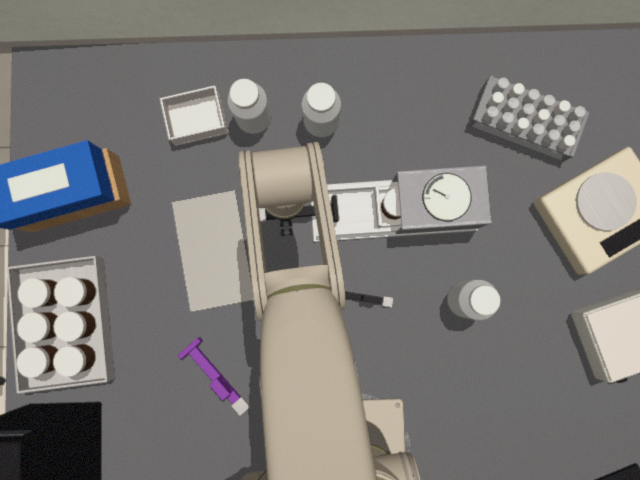

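View pics/s13.png

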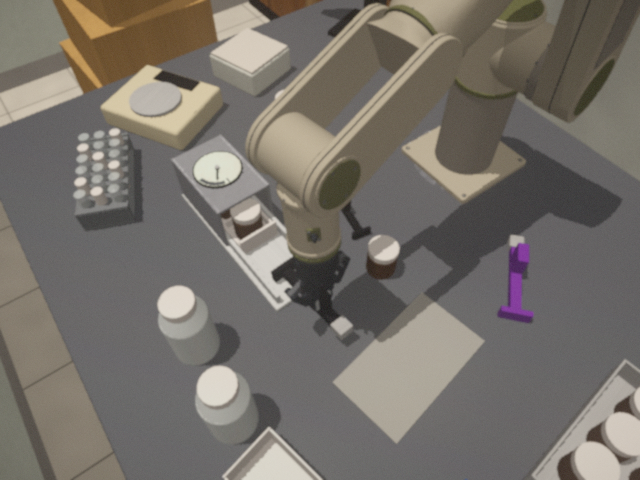

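View pics/w13.png

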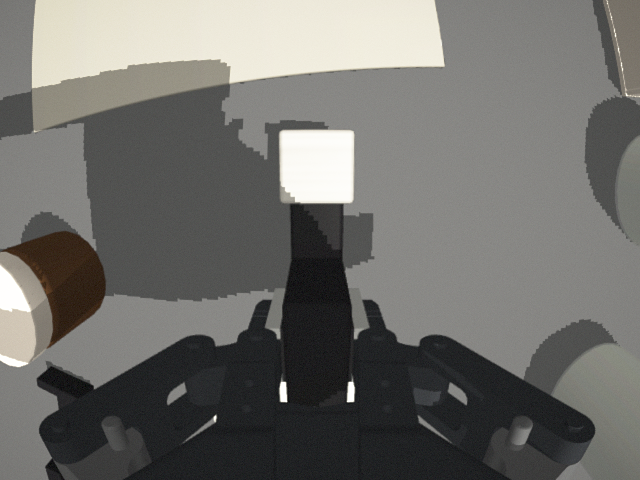

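```bash
python3 -m pendant '[0,5,10,0,15, 0,10,20,0,15, 0,10,25,0,15, 0,10,20,0,15, 0,0,5,0,15, 0,0,0,0,15]'; python3 -m pendant '[-8,10,0,0.12,15, -8,10,0,0.12,15, -8,10,0,0.12,15, -8,10,0,0.12,15, -8,10,0,0.12,15, -8,10,0,0.12,15, -8,10,0,0.12,15, -8,10,0,0.12,15, -8,10,0,0.12,15, -8,10,0,0.12,15, -8,10,0,0.12,15, 0,0,0,0,15]';python3 -m pendant '[0,0,0,0.1,15, 0,0,0,0.1,15, 0,0,0,0,15, 0,0,0,0,15]'
```

```text
time: 15.02
tool_pos: [534.9, 178.0, 138.2]
tcp_rot: [-178.9, -3.4, 93.3]
ft_force: [-0.3, -0.9, -3.6]
finger_gap: 21.4
time: 16.02
tool_pos: [441.1, 280.6, 126.7]
tcp_rot: [-178.5, -3.8, 172.0]
ft_force: [0.6, 0.2, -2.4]
finger_gap: 21.2
time: 16.35
tool_pos: [440.1, 277.5, 122.7]
tcp_rot: [-178.3, -4.0, -176.8]
ft_force: [0.6, -0.4, -2.0]
finger_gap: 20.5
```

```bash
python3 -m pendant '[-1,10,0,0.05,15, -1,10,-10,0.04,15, 0,9,-15,0,15, 0,0,-15,0,15, 0,0,-10,0,15, 0,0,0,0,15, 0,0,0,0,15, 0,0,0,0,15]'; python3 - <<'E'
from h import *
s=snap('top','t14');f=s['frame'];cv2.imwrite('pics/t14c.png',cv2.resize(f[185:315,165:265],None,fx=4.5,fy=4.5,interpolation=cv2.INTER_CUBIC))
snap('scene','s14');cv2.imwrite('pics/s14c.png',cv2.resize(cv2.imread('pics/s14.png')[250:450,300:530],None,fx=3,fy=3,interpolation=cv2.INTER_CUBIC))
E
```

```text
time: 17.02
tool_pos: [438.6, 304.9, 66.2]
tcp_rot: [-178.1, -4.1, -172.8]
ft_force: [-0.3, -0.5, -1.9]
finger_gap: 20.9
```

View pics/t14c.png

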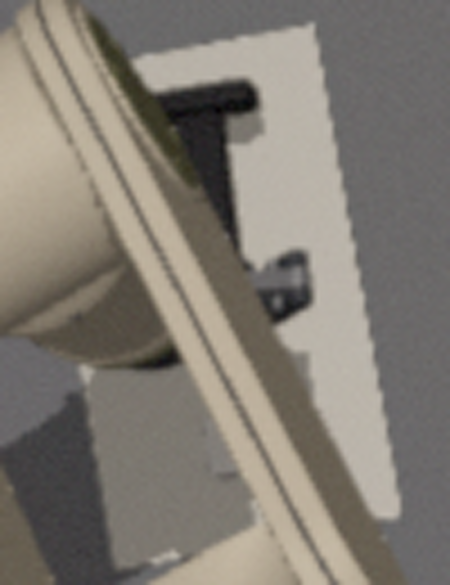

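View pics/s14c.png

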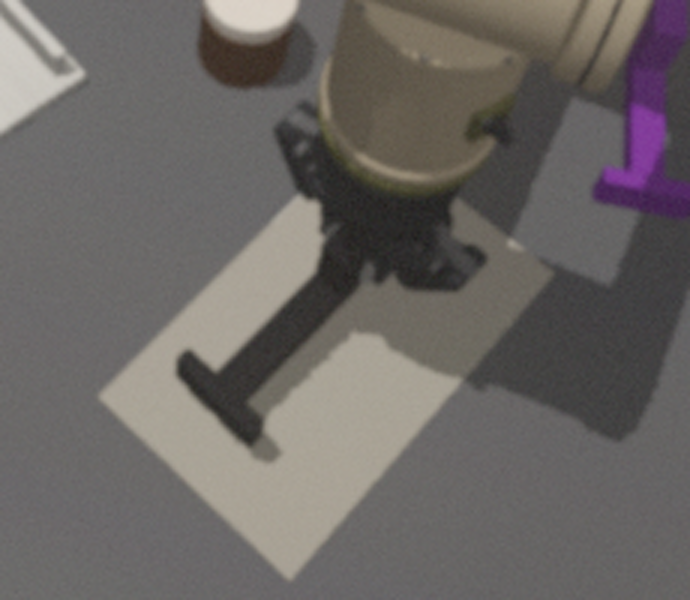

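```bash
python3 -m pendant '[0,0,-8,0,15, 0,0,-8,0,15, 0,0,-4,0,15, 0,0,0,0,15, 0,0,0,0,15]'; python3 -m pendant '[0,0,-2,0,15, 0,0,-2,0,15, 0,0,-1,0,15]'
```

```text
time: 17.53
tool_pos: [440.8, 305.7, 47.2]
tcp_rot: [-178.3, -3.8, -172.8]
ft_force: [-0.4, -0.3, -2.7]
finger_gap: 21.0
time: 17.78
tool_pos: [441.0, 305.8, 42.1]
tcp_rot: [-178.3, -3.7, -172.8]
ft_force: [0.0, -0.2, -1.8]
finger_gap: 21.2
```

```bash
python3 -m pendant '[0,0,-2,0,15, 0,0,-2,0,15, 0,0,-2,0,15]'
```

```text
time: 18.03
tool_pos: [441.1, 306.2, 37.6]
tcp_rot: [-178.3, -3.7, -172.8]
ft_force: [-7.6, -3.0, 9.8]
finger_gap: 20.8
```

```bash
python3 -m pendant '[-0.3,0,-2,0,15, -0.3,0,-2,0,15, -0.3,0,-2,0,15]' 60
```

```text
time: 18.28
tool_pos: [440.6, 306.8, 34.8]
tcp_rot: [-178.3, -3.7, -172.8]
ft_force: [-7.2, -3.8, 8.4]
finger_gap: 20.8
```

```bash
python3 -m pendant '[0,0,-2,0,15, 0,0,-2,0,15, 0,0,-2,0,15]' 25
```

```text
time: 18.53
tool_pos: [440.9, 307.4, 32.3]
tcp_rot: [-178.3, -3.6, -172.8]
ft_force: [-11.3, -5.6, 16.1]
finger_gap: 20.7
```

```bash
python3 -m pendant '[0,0,-1.5,0,15, 0,0,-1,0,15]' 20;  python3 - <<'E'
from h import *
snap('scene','s15');cv2.imwrite('pics/s15c.png',cv2.resize(cv2.imread('pics/s15.png')[250:450,300:530],None,fx=3,fy=3,interpolation=cv2.INTER_CUBIC))
E
```

```text
time: 18.7
tool_pos: [441.1, 307.6, 32.8]
tcp_rot: [-178.3, -3.6, -172.8]
ft_force: [-8.1, -4.2, 10.9]
finger_gap: 20.8
```

View pics/s15c.png

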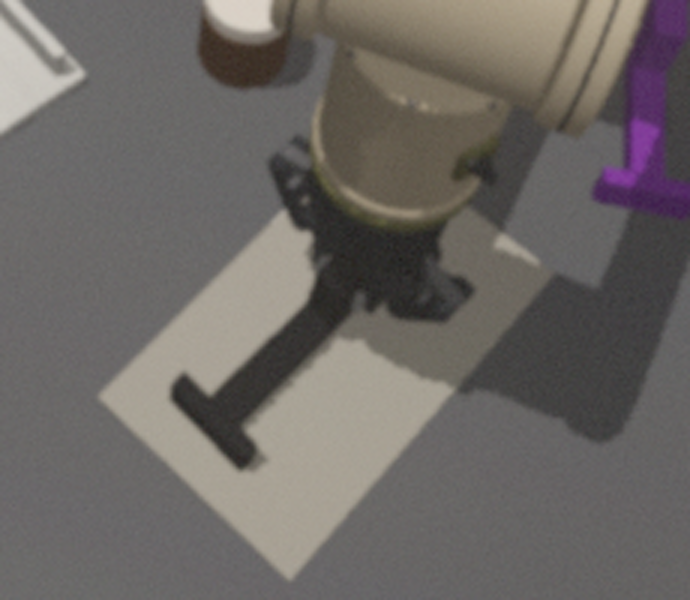

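```bash
python3 -m pendant '[0,0,0,0,28, 0,0,0,0,40, 0,0,0,0,60, 0,0,0,0,85, 0,0,0,0,85, 0,0,0,0,85, 0,0,0,0,85]'; python3 -m pendant '[0,0,10,0,85, 0,0,15,0,85, 0,0,20,0,85, 0,0,25,0,85, 0,0,30,0,85, 0,0,30,0,85, 0,0,20,0,85]'; python3 -m pendant '[-15,25,10,0,85, -15,25,10,0,85, -15,25,10,0,85, -15,25,10,0,85, -15,25,10,0,85, -15,25,0,0,85, -15,25,0,0,85, -15,25,0,0,85, 0,0,0,0,85, 0,0,0,0,85, 0,0,0,0,85]'; python3 - <<'E'
from h import *
s=snap('top','t16');f=s['frame'];cv2.imwrite('pics/t16c.png',cv2.resize(f[185:315,165:265],None,fx=4.5,fy=4.5,interpolation=cv2.INTER_CUBIC));cv2.imwrite('pics/t16d.png',cv2.resize(f[150:260,300:500],None,fx=4,fy=4,interpolation=cv2.INTER_CUBIC))
snap('scene','s16')
E
```

```text
time: 19.33
tool_pos: [442.7, 308.6, 34.2]
tcp_rot: [-178.4, -3.4, -172.8]
ft_force: [0.2, -0.1, -0.0]
finger_gap: 84.6
time: 19.92
tool_pos: [436.6, 305.0, 186.3]
tcp_rot: [-178.1, -4.2, -172.8]
ft_force: [0.3, -0.1, 0.4]
finger_gap: 84.9
time: 20.83
tool_pos: [312.7, 514.8, 258.5]
tcp_rot: [-178.8, -3.2, -172.9]
ft_force: [0.1, -0.5, -0.1]
finger_gap: 84.8
```

View pics/t16c.png

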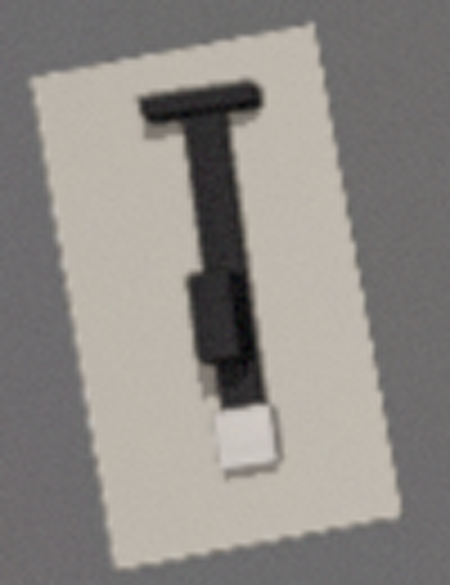

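View pics/t16d.png

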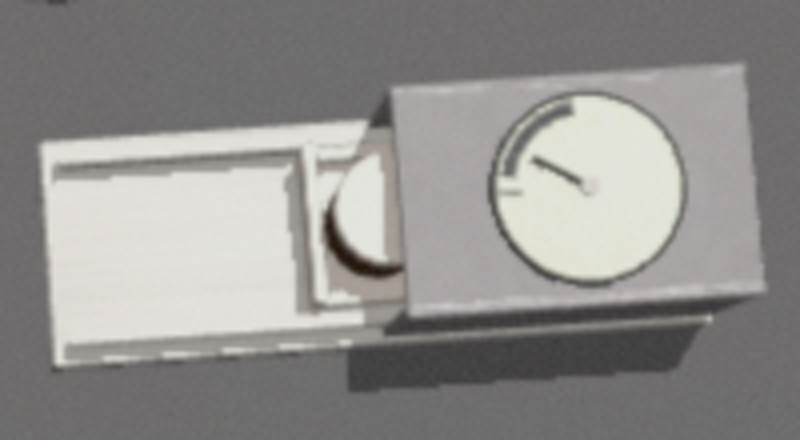

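View pics/s16.png

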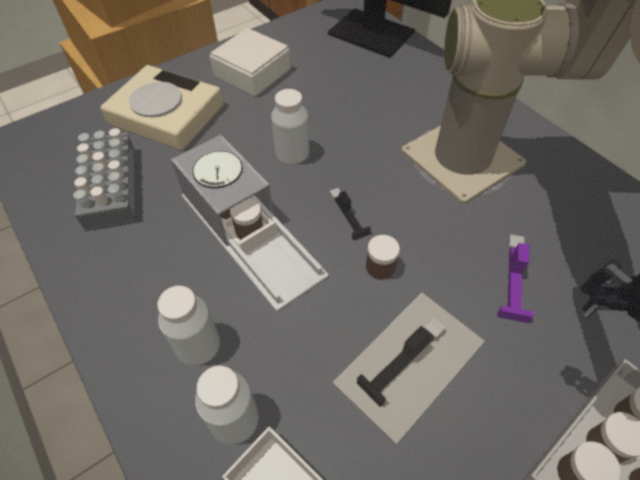

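The pusher lies flat inside the mat, the needle is at about 0.53 rad, and nothing else has moved. I'll check the heights by depth, then hand in.

```bash
python3 - <<'E'
from h import *
s=load('t16')
for n,u,v in [('head',200,100),('bar',208,180),('grip',212,315),('weight',245,437)]: print(n,pt(s,165+u/4.5,185+v/4.5).round(1))
from bench import job
print(job.hand_in())
E
```

```text
head [554.9 318.5  30.8]
bar [514.5 316.1  24.7]
grip [442.6 306.6  68.5]
weight [383.2 299.3  22.4]
the job is handed in; nothing more can be done
None
```

I pushed the carrier to the hidden stop with the black pusher, laid the pusher back on the mat, let go, and handed the job in at about 21 s. No verdict was reported.

**Push:** The carrier met the stop at about 16 N. Small taps brought the needle to about 0.5 rad.

**Last checks, from the pictures after I backed off:**
- **Needle:** it rests at about 0.53 rad, within the 0.25 to 1.40 rad band.
- **Carrier:** from the tool position at the last tap, its centre is about 38 mm past the mouth. The rear jar looks upright. The front jar is hidden in the hood and could not be seen.
- **Pusher:** it lies flat and well inside the mat. Depth heights were head 31 mm, bar 25 mm, grip block 69 mm and weight 22 mm, against 33, 23, 69 and 25 mm expected. That is consistent within the 2–3 mm camera error.
- **Other things on the bench:** the bottles and the spare jar look unmoved, and the gripper is clear of everything.

**What did not go to plan:**
- My first grasp closed about 18 mm too high and shifted the pusher roughly 5–7 mm on the mat. I reopened and regripped lower before lifting.
- The tool tilted about 3–4° while pushing. I pressed the pusher gently onto the mat to level it before letting go.

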